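Pin the optics carrier's locking shaft and latch the hitch pin's loop

ROBOT

A 7-joint arm with a two-finger parallel gripper is mounted at the origin on the work surface. World frame = base frame: x ahead of the robot, y to its left, z up, the work surface at z = 0. Lengths are in m, angles in rad, forces in N, time in s.
With the tool pointing down it reaches from about 0.425 to 0.925 m from the base axis. Payload 6.8 kg.
Tool frame: the origin (TCP) lies at the very end of the fingers, on their centre line; the grasp point (between the pads) lies 19 mm behind it; z points along the fingers, y is the line along which they close (so a half turn about z gives the same grasp; the last joint's range is limited). The gripper opens to 85 mm and grips with 20 to 120 N. Pads are 22 mm wide; open, the fingers measure 114 mm over their backs; the gripper's body (76 mm by 85 mm) begins 54 mm behind the grasp point. The pads swing forward as they close: fully open they stand 13 mm farther back than shut.
Start: joints at [-0.108, 0.477, 0.022, 1.555, -0.011, 1.109, -0.083], TCP at [0.675, 0, 0.231] pointing down, gripper open.
Joint ranges: [-2.96, 2.96], [-0.34, 2.1], [-1.41, 1.46], [0.24, 2.44], [-1.37, 4.51], [0.17, 1.92], [-2.96, 2.96]. Speed limits (rad/s): [2.39, 2.39, 3.14, 3.14, 3.14, 3.14, 3.14].

INTERFACE

Orientations are given as a rotation vector (axis times angle).
In Python, from bench import monitor, optics, r gives the robot as it stands.
- The arm moves only by the shell command python3 -m crank 'ROWS' [OPENING] [FORCE]. ROWS is JSON, a list of rows, each a list of 2 entries, a list of its own where there are three numbers: the shift along the tool's x, y, z in cm, then the turn, a rotation vector about the tool's x, y, z in rad. A call has 1 to 5 rows; each row shifts and turns the commanded pose from where the row before left it, along the tool's axes as they then stand; what a row does not reach is not made up. A row lasts 1/10 s, in which the tool goes at most 50 mm and 8.59 degrees, less where a joint would pass 70% of its speed; a pose out of reach is approached as far as the arm can. A call is refused whole if a number of a shift passes 5 or a number of a turn 0.15, either way. A call with a gripper value outside its range is refused whole. OPENING is the finger opening in cm, from 0 to 8.54, set as the call begins (- or left out, the last holds). The fingers move at their own pace and stop on an object; FORCE is the grip in N (left out, the last holds). Time passes only in rows, so rows that do not move let the fingers close. It gives the time, the measured TCP pose, the force, the opening and the grip force at its end, in the units of the state.
- monitor.get_obs(): the state, without advancing time (a new reading comes with each control period).
- optics.grab_frame(name): name is "scene" or "side" or "wrist"; returns (picture, depth): 420x560x3 uint8, red, green, blue; 420x560 float32, m along the optical axis (not along the pixel's ray), 0 where there is no reading.
- optics.camera_model(name): a dict with "vertical_fov" (degrees; the focal length in pixels is half the picture's height over the tangent of half this angle, whatever the lens; pixels are square), "cx", "cy" (the principal point, pixels), "R" (3x3) and "t" (3): a world point X has camera coordinates R X + t; the wrist camera has in their place "hand_eye" (4x4, takes a point from camera to tool coordinates, whose origin is the TCP and whose axes are the flange's). Camera axes: x right, y down, z forward; pixel columns grow to the right and rows downward; lengths in m; the calibration is good to about 2 mm. A picture is of the moment at which its call begins: read the wrist's pose just before it. camera_model takes no time and is no camera call.
- r.hand_in(): hands the job in; it is judged then, once.
The state is a dict: "clock": time; "joints": joint angles; "qvel": joint speeds; "tau": joint torques, N m; "tcp_pos": TCP position; "orientation": TCP orientation; "contact_force": force on the tool from outside, world axes, zero at the start; "moment": the same for the moment, N m; "grip_width": finger opening in m; "gripper_force": force on a finger pad.
Only numpy, scipy, OpenCV 4.12 (cv2) and the standard library are available. Lean on these libraries where they do the work, as an engineer would, in place of code of your own. Each camera call takes 0.05 s, during which the arm holds its last target. There are 200 camera calls.

TASK

Lock the optics carrier: pick up the steel hitch pin by its handle, gently push it fully home through the cross hole of the upright square shaft, feeling for the shoulder, then let go and swing its sprung loop over the shaft's end and press it down until it snaps beneath the pin's nose. Never force the pin, and leave the other things on the bench alone.

Things in the scene. Friction and masses are not known exactly. Their poses are not given: they have to be found in the camera images.
- hole_ref (a point): Point on the axis of the shaft's cross hole (11.2 mm square, right through along x), 75 mm above the bench, at the middle of the carrier's slot. Push the pin along +x; z is up. The shaft (27 mm deep along x, 24 wide, top end 12 mm above the hole's axis) is clamped anywhere from 14 mm before to 14 mm beyond this point along x; where is NOT measured: feel for it.
- base: Fixed optics base, origin on the bench 75 mm under hole_ref, same axes: black plate 160 x 190 x 12 mm, aluminium carrier 85 x 70 mm (top 37 mm up) with the upright square steel shaft in its slot. On the plate: a black cube (50 mm, with a brass connector to 90 mm up) at x +45, y +98 mm, and a round detector (60 mm wide, 34 mm up) at x -42, y +98 mm.
- pin_grip (a point): Grasp point in the handle of the loose steel hitch pin (0.22 kg), 20 mm above its underside, 9 mm above its axis. x points to the nose, z up. Handle 25 long (x), 14 wide (y, grasped), 33 mm high, top 13 mm above this point; then a head 27 long, 24 wide, 22 high. Its front face, the shoulder, is 40 mm ahead of this point and bears on the shaft when home. The shank is 10 x 10 mm.
- pin_tip (a point): End of the pin's rounded nose (ball of 4 mm radius, tapering out to the shank, so that it leads itself into the hole), on the pin's axis, 32.5 mm ahead of the shoulder; axes as pin_grip. When home it stands 5.5 mm out of the shaft's far face.
- loop_bar (a point): Middle of the loop's cross bar (8 mm thick, 38 long along y), on two 4 mm wire legs at y +-19 mm, 40 mm from the hinge, which runs along y through the pin's axis 5 mm behind the shoulder. A flat thumb tab (22 wide, 4 thick) stands 10 mm out beyond the bar: press there, clear of the nose. Open, the bar is 39 mm above the pin's axis, 12 mm behind the shoulder.
- loop (a joint): Loop angle (rad): 0 standing open ; grows as it swings forward over the shaft's end; 1.745 lying along the pin, bar at the nose. A spring pushes it back to 0 (about 1 N at the bar) unless latched. From about 1.63 it takes 3 to 6 N down on the bar to snap it past the nose; it then stays under the nose at about 1.82 (stop at 2.05). If the pin is well short of home, the bar lands on the shaft.
- dowel: Plain steel dowel, 12 mm thick, 75 mm long, lying: a bystander without head or loop.
- lens_tube: Black standing lens tube, 33 mm wide, 45 mm high: a bystander.
- hex_key_a: L-shaped hex key, 110 mm: a bystander.
- hex_key_b: L-shaped hex key, 80 mm: a bystander.
- slot_clamp: Aluminium slotted clamp, 70 x 24 x 14 mm: a bystander.
- screwdriver: Screwdriver, 190 mm, lying: a bystander.
- screw_tray: Grey divided tray, 90 x 120 x 30 mm: a bystander.
Things that resemble listed ones, but are neither listed nor needed, are in the scene too. Leave any green or pink look-alike of the part that bears pin_grip alone.

How it is judged:
By the outcome, as a careful person would: the job done as asked, in the order asked, and still so for the second after the job is handed in, with the robot touching nothing.
It also fails if it takes over 64 s, if anything falls off the work surface, if the arm or the gripper's body presses on something with over 40 N, if the wrist force passes 120 N, or if a joint passes its speed limit or range.

## Working session

There is one attempt and no reset: what is moved stays moved. The work goes in short steps, Python scripts to look and compute and a shell command to move; the robot and the scene stay as the last step left them, time stands still between calls to the robot, and variables do not carry over. Pictures are saved under pics/ and viewed, at most 13 in all, crops included, and the job is handed in when it is done.

```bash
mkdir -p pics; ls; cat > h.py <<'E'
import numpy as np, cv2, pickle
from bench import monitor, optics, r
from scipy.spatial.transform import Rotation as Ro
def cam(n):
    m=optics.camera_model(n); f=210/np.tan(np.radians(m["vertical_fov"])/2)
    return m,f
def pose(n,o=None):
    # returns R,t camera->world
    m,f=cam(n)
    if n=="wrist":
        o=o or monitor.get_obs()
        T=np.eye(4);T[:3,:3]=Ro.from_rotvec(o["orientation"]).as_matrix();T[:3,3]=o["tcp_pos"]
        T=T@np.array(m["hand_eye"]);return T[:3,:3],T[:3,3],m,f
    R=np.array(m["R"]);return R.T,-R.T@np.array(m["t"]),m,f
def shot(n,save):
    o=monitor.get_obs(); p=pose(n,o); im,d=optics.grab_frame(n)
    cv2.imwrite(f"pics/{save}.png",im[:,:,::-1]); pickle.dump((im,d,p),open(f"pics/{save}.pkl","wb")); return im,d,p
def load(s): return pickle.load(open(f"pics/{s}.pkl","rb"))
def onplane(p,u,v,z):
    R,t,m,f=p; ray=R@np.array([(u-m["cx"])/f,(v-m["cy"])/f,1]); return t+ray*(z-t[2])/ray[2]
def cloud(p,d):
    R,t,m,f=p; v,u=np.mgrid[:420,:560]
    return np.stack([(u-m["cx"])/f*d,(v-m["cy"])/f*d,d],-1)@R.T+t
def proj(p,X):
    R,t,m,f=p; c=R.T@(np.array(X)-t); return c[0]/c[2]*f+m["cx"],c[1]/c[2]*f+m["cy"]
E
python3 - <<'E'
from h import *
o=monitor.get_obs();print(o["tcp_pos"],o["orientation"],o["contact_force"],o["grip_width"])
a=[]
for n in("scene","side","wrist"):
    im,d,p=shot(n,n+"0"); print(n,p[1],p[0][:,2],p[3]); a.append(im)
E
```

```text
pics
[ 6.74411714e-01 -3.95976751e-05  2.30316268e-01] [-2.22062060e+00 -2.22060211e+00  2.18668658e-03] [ 1.35884983 -0.37792074  0.50009059] 0.0854097531097686
scene [0.87912976 0.48743087 1.10007865] [-0.27195122 -0.44898773 -0.85114779] 464.57164665661725
side [ 0.51422149 -0.75379263  0.92407721] [ 0.02680347  0.63972362 -0.76813753] 440.32309793855836
wrist [0.67551571 0.08360201 0.37206329] [-5.21468258e-04 -3.26483587e-01 -9.45202727e-01] 359.87673443969965
```

View pics/scene0.png

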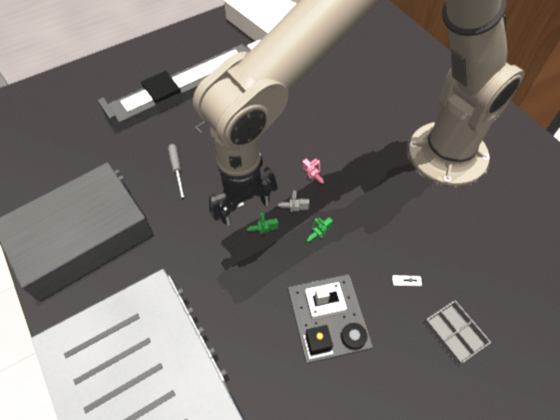

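View pics/side0.png

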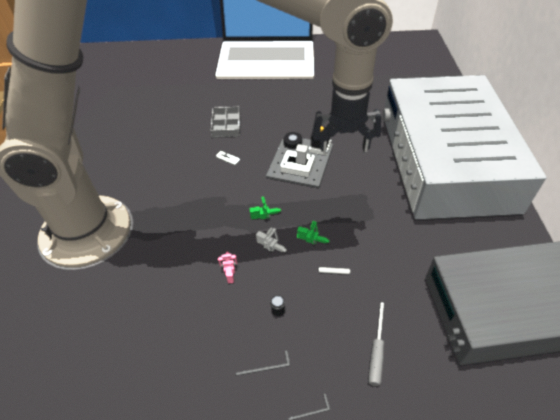

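The grey pin is at scene (295,204) and side (270,240). It could be confused with:
- green look-alikes at scene (264,225) and (319,230)
- a pink look-alike at scene (313,170)
- the plain dowel at side (334,270)

By the description, I choose the grey one with handle and loop. The base is at scene (328,310), with the shaft at about (322,295). Next I measure from depth and make one close crop.

```bash
python3 - <<'E'
from h import *
out=[]
for n,(u,v) in (("scene0",(295,204)),("side0",(270,240)),("scene0",(328,312)),("wrist0",None)if 0 else ("side0",(298,160))):
    im,d,p=load(n); s=40 if len(out)<2 else 60
    c=im[v-s:v+s,u-s:u+s]; out.append(cv2.resize(c,(300,300),interpolation=cv2.INTER_CUBIC))
cv2.imwrite("pics/c1.png",np.vstack([np.hstack(out[:2]),np.hstack(out[2:])])[:,:,::-1])
for n,(u,v),s in (("scene0",(295,204),20),("side0",(270,240),18)):
    im,d,p=load(n); P=cloud(p,d); hsv=cv2.cvtColor(im,cv2.COLOR_RGB2HSV)
    m=np.zeros((420,560),bool); m[v-s:v+s,u-s:u+s]=1
    m&=(hsv[...,1]<60)&(hsv[...,2]>60)&(d>0)&(P[...,2]>.006)&(P[...,2]<.09)
    Q=P[m]; print(n,m.sum(),Q.mean(0).round(4),Q[:,2].max()); w,V=np.linalg.eigh(np.cov(Q[:,:2].T)); print(w,V[:,1])
for n in("scene0","side0"):
    im,d,p=load(n); P=cloud(p,d); c=onplane(p,*((328,318) if n=="scene0" else (298,165)),.012)
    m=(np.abs(P[...,2]-.012)<.004)&(np.hypot(P[...,0]-c[0],P[...,1]-c[1])<.15)&(d>0)
    m2=cv2.morphologyEx(m.astype(np.uint8),cv2.MORPH_OPEN,np.ones((3,3)))>0
    Q=P[m2][:,:2].astype(np.float32); print(n,c,m2.sum(),cv2.minAreaRect(Q))
    m=(P[...,2]>.078)&(P[...,2]<.1)&(np.hypot(P[...,0]-c[0],P[...,1]-c[1])<.15)
    k,l,st,ce=cv2.connectedComponentsWithStats(m.astype(np.uint8))
    for i in range(1,k):
        if st[i,4]>3: print("top",ce[i],st[i,4],P[l==i].mean(0).round(4),P[l==i].min(0).round(4),P[l==i].max(0).round(4))
E
```

```text
scene0 269 [ 0.491  -0.0743  0.0265] 0.06541301284336587
[7.27674544e-05 3.98795789e-04] [-0.82129684  0.57050109]
side0 342 [ 0.4918 -0.0855  0.0272] 0.06556741230445173
[8.34487287e-05 3.77116560e-04] [-0.8598726   0.51050869]
scene0 [0.59535496 0.23501907 0.012     ] 2205 ((0.5912202596664429, 0.23156440258026123), (0.19073456525802612, 0.16034512221813202), 70.77162170410156)
top [321.96183206 292.3740458 ] 131 [0.5919 0.1949 0.0862] [0.5757 0.1781 0.0795] [0.6068 0.2091 0.0903]
top [324.875 326.125] 8 [0.6295 0.2623 0.0794] [0.6255 0.2585 0.0782] [0.6345 0.2664 0.0812]
top [314.30769231 329.53846154] 26 [0.6538 0.2563 0.0793] [0.6459 0.25   0.0781] [0.6619 0.2641 0.0813]
top [326.33333333 329.33333333] 6 [0.631  0.2701 0.0799] [0.6269 0.2667 0.0781] [0.6348 0.273  0.0823]
top [319.20588235 339.31176471] 170 [0.6572 0.2804 0.0809] [0.6347 0.2545 0.078 ] [0.6807 0.3039 0.0941]
top [326.625 333.125] 8 [0.6351 0.2773 0.0792] [0.634  0.2706 0.078 ] [0.6376 0.2853 0.0806]
top [312.   347.25] 4 [0.6799 0.2862 0.0792] [0.6782 0.2838 0.0783] [0.6826 0.2888 0.0799]
top [316.71428571 347.42857143] 7 [0.6713 0.2919 0.079 ] [0.6684 0.2892 0.0783] [0.6745 0.2943 0.0797]
side0 [0.5842098 0.1990283 0.012    ] 948 ((0.5919201970100403, 0.22737951576709747), (0.19430293142795563, 0.16023164987564087), 71.15283203125)
top [321.3 128.7] 10 [0.6578 0.271  0.0864] [0.6535 0.2664 0.0792] [0.6644 0.2827 0.0916]
top [301.         148.90909091] 77 [0.5916 0.1885 0.0844] [0.577  0.1745 0.0782] [0.6065 0.2052 0.0897]
```

View pics/c1.png

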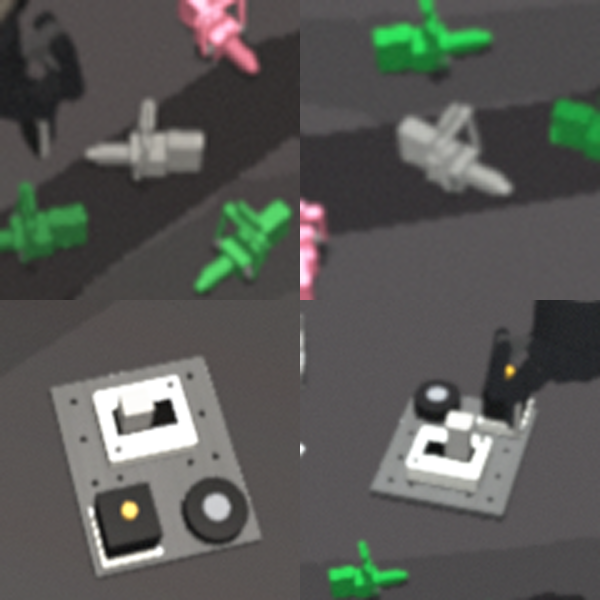

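The crop confirms the grey pin: handle at right, head with the open loop, and nose to the left in the scene view. The shaft stands in the slot, with the cube and detector behind it. I'll move above the pin.

```bash
python3 -m crank '[[[-1.4,-4,1.2],[0,0,0]],[[-1.4,-4,1.2],[0,0,0]],[[-1.4,-4,1.2],[0,0,0]],[[-1.4,-4,1.2],[0,0,0]],[[-1.4,-4,1.2],[0,0,0]]]'
python3 -m crank '[[[0,0,0],[0,0,-0.14]],[[0,0,0],[0,0,-0.14]],[[0,0,0],[0,0,-0.14]],[[0,0,0],[0,0,-0.14]],[[0,0,0],[0,0,-0.14]]]' 6
python3 -m crank '[[[0,0,0],[0,0,-0.14]],[[0,0,0],[0,0,-0.14]],[[0,0,0],[0,0,0]]]'
python3 - <<'E'
from h import *
o=monitor.get_obs();print(Ro.from_rotvec(o["orientation"]).as_matrix().round(3))
im,d,p=shot("wrist","w1")
shot("scene","s1")
cv2.imwrite("pics/w1b.png",cv2.resize(im,(800,600))[:,:,::-1])
E
```

```text
clock: 0.65
tcp_pos: [0.4731, -0.0705, 0.1707]
orientation: [-2.221, -2.221, 0.0]
contact_force: [-0.9, -0.9, -0.0]
grip_width: 0.0857
gripper_force: 0.0
clock: 1.15
tcp_pos: [0.4748, -0.07, 0.1712]
orientation: [-1.317, -2.852, 0.0]
contact_force: [0.2, 0.5, 0.0]
grip_width: 0.06
gripper_force: 0.0
clock: 1.45
tcp_pos: [0.4748, -0.07, 0.1712]
orientation: [-0.913, -3.006, -0.0]
contact_force: [0.8, 1.0, -0.2]
grip_width: 0.0598
gripper_force: 0.0
[[-0.831  0.556 -0.   ]
 [ 0.556  0.831  0.   ]
 [ 0.    -0.    -1.   ]]
```

View pics/w1.png

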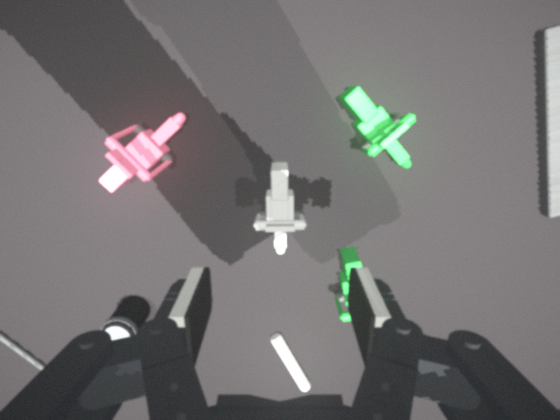

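The wrist picture shows the grey pin nearly aligned with the tool: handle (280,178), loop bar (279,225), nose (280,250). The greens are at (375,120) and (350,280), the pink at (140,155).

```bash
cat >> h.py <<'E'
def grey(im,u0,u1,v0,v1,lo=110):
    hsv=cv2.cvtColor(im,cv2.COLOR_RGB2HSV); m=np.zeros(im.shape[:2],bool); m[v0:v1,u0:u1]=1
    return m&(hsv[...,1]<40)&(hsv[...,2]>lo)
E
python3 - <<'E'
from h import *
im,d,p=load("w1"); o=monitor.get_obs(); M=Ro.from_rotvec(o["orientation"]).as_matrix()
P=cloud(p,d); m=grey(im,245,315,155,262)
for v in range(156,262,5):
    c=np.where(m[v])[0]
    if len(c): print(v,c.min(),c.max(),P[v,int(c.mean())].round(4))
def tool(X): return (M.T@(X-o["tcp_pos"])).round(4)
mm=m&(np.abs(P[...,2]-.033)<.004)&(d>0)
Q=P[mm]@M; Q-=o["tcp_pos"]@M
print("handle top",mm.sum(),Q.min(0),Q.max(0),cv2.minAreaRect(Q[:,:2].astype(np.float32)))
print("nose",tool(onplane(p,280,250,.011)))
E
```

```text
156 271 314 [ 4.636e-01 -4.900e-02  3.000e-04]
161 273 314 [ 0.4681 -0.0508 -0.0009]
166 271 314 [ 0.4713 -0.054  -0.0007]
171 270 314 [ 0.4754 -0.0566 -0.0019]
176 270 314 [ 0.4783 -0.0597 -0.    ]
181 270 310 [ 0.4694 -0.0656  0.0321]
186 270 288 [ 0.4724 -0.0686  0.0322]
191 266 293 [ 0.4758 -0.0708  0.033 ]
196 265 294 [ 0.4793 -0.0732  0.0329]
201 265 310 [ 0.4865 -0.077   0.0216]
206 265 311 [ 0.493  -0.0761  0.0203]
211 265 314 [ 0.4972 -0.0769  0.0222]
216 256 314 [ 0.5008 -0.0813  0.0199]
221 254 314 [ 0.4937 -0.0781  0.0511]
226 252 314 [ 0.4925 -0.0784  0.0633]
231 256 314 [ 0.4963 -0.0791  0.0646]
236 269 314 [ 0.5278 -0.0919 -0.0011]
241 261 314 [ 5.296e-01 -9.770e-02 -2.000e-04]
246 253 314 [ 0.5256 -0.0997  0.0156]
251 245 314 [ 0.5285 -0.1061  0.0136]
256 245 314 [ 0.5389 -0.113  -0.0008]
261 245 314 [ 0.5437 -0.1162 -0.0015]
handle top 547 [-0.02687413 -0.0198241   0.13544948] [0.01645573 0.02106045 0.14218936] ((-0.0050291819497942924, -3.332085907459259e-05), (0.040859516710042953, 0.04260409250855446), 88.18619537353516)
nose [-0.0649  0.0012  0.1602]
```

```bash
python3 -m crank '[[[0.7,0,3.5],[0,0,0]],[[0,0,4],[0,0,0]],[[0,0,4],[0,0,0]],[[0,0,3],[0,0,0]],[[0,0,0],[0,0,0]]]' 4
python3 -m crank '[[[0,0,1],[0,0,0]],[[0,0,1.1],[0,0,0]],[[0,0,0],[0,0,0]]]'
python3 -m crank '[[[0,0,0],[0,0,0]],[[0,0,0],[0,0,0]],[[0,0,0],[0,0,0]],[[0,0,0],[0,0,0]],[[0,0,0],[0,0,0]]]' 0.5 60
```

```text
clock: 2.05
tcp_pos: [0.4662, -0.0658, 0.0232]
orientation: [-0.916, -2.998, 0.003]
contact_force: [-0.6, -0.1, 0.3]
grip_width: 0.0401
gripper_force: 0.0
clock: 2.35
tcp_pos: [0.4693, -0.0661, 0.0052]
orientation: [0.915, 3.005, -0.0]
contact_force: [-0.8, -0.2, 0.6]
grip_width: 0.0403
gripper_force: 0.0
clock: 2.85
tcp_pos: [0.4698, -0.0662, 0.0062]
orientation: [0.915, 3.004, 0.001]
contact_force: [-2.1, -0.2, 6.8]
grip_width: 0.013
gripper_force: 59.1
```

```bash
python3 -m crank '[[[0,0,-1],[0,0,0]],[[0,0,-3],[0,0,0]],[[0,0,-4],[0,0,0]],[[0,0,-4],[0,0,0]],[[0,0,-3],[0,0,0]]]'
python3 -m crank '[[[2,3,0],[0,0,0]],[[2.5,3.7,0],[0,0,0]],[[2.5,3.7,0],[0,0,0]],[[2.5,3.7,0],[0,0,0]],[[2.5,3.7,0],[0,0,0]]]'
python3 -m crank '[[[2.5,3.7,0],[0,0,0]],[[2.2,3.3,0],[0,0,0]],[[0,0,0],[0,0,-0.13]],[[0,0,0],[0,0,-0.13]],[[0,0,0],[0,0,0]]]'
python3 - <<'E'
from h import *
o=monitor.get_obs();print(o["tcp_pos"],Ro.from_rotvec(o["orientation"]).as_matrix().round(3).tolist(),o["grip_width"],o["contact_force"])
im,d,p=shot("wrist","w2"); shot("scene","s2"); shot("side","d2")
E
```

```text
clock: 3.35
tcp_pos: [0.4693, -0.0661, 0.1581]
orientation: [0.914, 3.004, 0.001]
contact_force: [0.4, -0.0, -3.1]
grip_width: 0.0132
gripper_force: 58.8
clock: 3.85
tcp_pos: [0.468, 0.1499, 0.1559]
orientation: [0.915, 3.005, -0.0]
contact_force: [1.2, 0.6, -2.5]
grip_width: 0.013
gripper_force: 58.8
clock: 4.35
tcp_pos: [0.4681, 0.2328, 0.1554]
orientation: [-0.515, -3.099, 0.001]
contact_force: [-0.0, -0.3, -2.5]
grip_width: 0.0129
gripper_force: 59.0
[0.46808296 0.23280068 0.15541345] [[-0.946, 0.323, -0.001], [0.323, 0.946, -0.0], [0.0, -0.001, -1.0]] 0.01285025095683395 [-0.02560373 -0.25737267 -2.54824184]
```

View pics/w2.png

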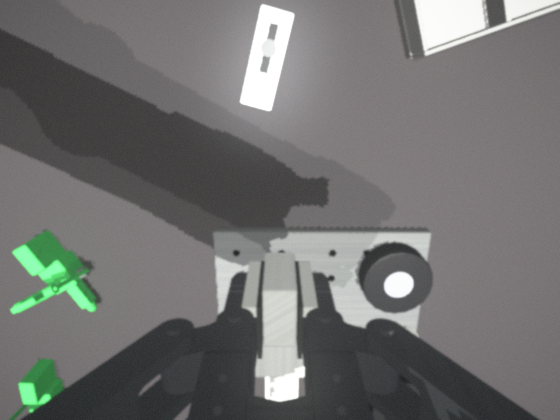

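The pin hangs straight in the fingers (280,330), aligned with the plate edge (row 230). Now I measure the shaft relative to the pin in the scene and side views.

```bash
python3 - <<'E'
from h import *
o=monitor.get_obs(); M=Ro.from_rotvec(o["orientation"]).as_matrix(); S=np.diag([-1,1,-1])
toF=lambda X:((X-o["tcp_pos"])@M)@S
ims=[]
for n in("scene0","side0","s2","d2"):
    im,d,p=load(n); P=cloud(p,d); F=toF(P.reshape(-1,3)).reshape(P.shape)
    near=(d>0)&(np.abs(F[...,0]-.13)<.045)&(np.abs(F[...,1])<.03)
    m=near&(P[...,2]>.083)&(P[...,2]<.095); Q=F[m]
    if m.sum(): print(n,"shaft top",m.sum(),np.percentile(Q[:,:2],[3,50,97],axis=0).round(4).tolist(),P[m][:,2].mean(), cv2.minAreaRect(Q[:,:2].astype(np.float32)))
    # carrier top
    m=(d>0)&(np.abs(P[...,2]-.037)<.003)&(np.abs(F[...,0]-.13)<.07)&(np.abs(F[...,1])<.06)
    m=cv2.morphologyEx(m.astype(np.uint8),cv2.MORPH_OPEN,np.ones((2,2)))>0; Q=F[m]
    if m.sum(): print("  carrier",m.sum(),cv2.minAreaRect(Q[:,:2].astype(np.float32)))
    if n in("s2","d2"):
        m=(d>0)&(F[...,0]>.03)&(F[...,0]<.085)&(np.abs(F[...,1])<.025)&(np.abs(F[...,2]-.0048)<.02); Q=F[m]
        print("  pin",m.sum())
        for a in np.arange(.03,.085,.005):
            k=(Q[:,0]>=a)&(Q[:,0]<a+.005)
            if k.sum(): print("   ",round(a,3),k.sum(),Q[k].mean(0).round(4),Q[k].min(0).round(4),Q[k].max(0).round(4))
    c=S@M.T@np.zeros(3); ctr=o["tcp_pos"]+M@S@np.array([.09,0,.03]); u,v=map(int,proj(p,ctr)); s=50
    if n in("s2","d2"): ims.append(cv2.resize(im[max(v-s,0):v+s,u-s:u+s],(400,400),interpolation=cv2.INTER_CUBIC)); print(n,u,v)
im,d,p=load("w2"); P=cloud(p,d); F=toF(P.reshape(-1,3)).reshape(P.shape)
m=(np.abs(P[...,2]-.012)<.003)&(d>0)&(F[...,0]>0.02); e=[]
for u in range(235,420,6):
    r_=np.where(m[:,u])[0]
    if len(r_): e.append(F[r_.min(),u,:2])
e=np.array(e); print("plate edge fit",np.polyfit(e[:,1],e[:,0],1))
cv2.imwrite("pics/c2.png",np.hstack(ims)[:,:,::-1])
E
```

```text
scene0 shaft top 120 [[0.1156, -0.0069], [0.1284, 0.0048], [0.1413, 0.0159]] 0.08669917998268357 ((0.128284752368927, 0.004028761759400368), (0.02726646326482296, 0.024634959176182747), 0.6739700436592102)
  carrier 572 ((0.17743603885173798, 0.1742161214351654), (0.4657156467437744, 0.09650693833827972), 69.5687026977539)
side0 shaft top 57 [[0.1174, -0.0106], [0.1302, 0.0008], [0.1431, 0.0144]] 0.08555922684425459 ((0.13032984733581543, 0.001974492333829403), (0.025889648124575615, 0.027089212089776993), 86.89873504638672)
  carrier 277 ((0.2175443470478058, -0.44128909707069397), (0.09179794043302536, 0.9922586679458618), 12.175769805908203)
s2 shaft top 123 [[0.1154, -0.0073], [0.1284, 0.0054], [0.1409, 0.017]] 0.08680793390204934 ((0.12860380113124847, 0.004764951765537262), (0.02712785080075264, 0.026567788794636726), 0.532572329044342)
  carrier 585 ((0.11183687299489975, 0.006342735141515732), (0.09131376445293427, 0.06902787834405899), 1.47486412525177)
  pin 181
    0.03 41 [0.0325 0.0046 0.0149] [ 0.03   -0.0178  0.0052] [0.035  0.0237 0.0229]
    0.035 62 [0.0375 0.0037 0
[... 1123 characters left out ...]
-0.0222 -0.0052] [0.0398 0.0194 0.0165]
    0.04 24 [ 0.0419 -0.006   0.0065] [ 0.0403 -0.0232 -0.0059] [0.045  0.0128 0.0168]
    0.045 9 [ 0.0479 -0.004   0.0069] [ 0.0451 -0.0084  0.0014] [0.0498 0.002  0.0102]
    0.05 9 [ 0.0531 -0.0035  0.0068] [ 0.0503 -0.0099  0.0015] [0.055  0.0059 0.0119]
    0.055 9 [ 0.0576 -0.0037  0.0053] [ 0.0551 -0.0069 -0.0026] [0.06   0.0007 0.0101]
    0.06 9 [ 0.0628 -0.0041  0.0056] [ 0.0605 -0.008  -0.0016] [0.0644 0.0005 0.0113]
    0.065 7 [ 0.0673 -0.0029  0.0046] [ 0.0656 -0.0057 -0.0006] [0.0688 0.0046 0.0088]
    0.07 4 [ 0.0725 -0.0032  0.0052] [ 0.0706 -0.0062  0.0023] [ 0.0749 -0.0015  0.0097]
d2 286 117
plate edge fit [-0.00048161  0.03921384]
```

View pics/c2.png

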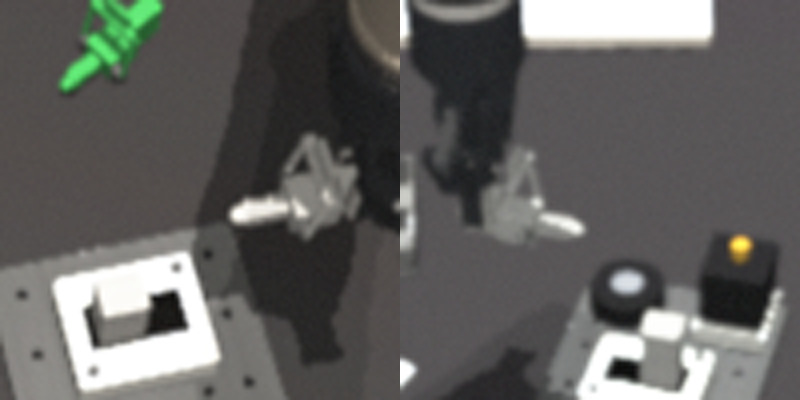

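The wrist yaw is good (under 0.1°). The pin needs about +2.8 mm in y, and the shaft's near face is about 43 mm ahead of the tip. I lower to the hole's height and approach.

```bash
python3 -m crank '[[[0,0.28,3],[0,0,0]],[[0,0,3],[0,0,0]],[[0,0,2.5],[0,0,0]],[[-1,0,0],[0,0,0]],[[-1,0,0],[0,0,0]]]'
python3 -m crank '[[[-0.8,0,0],[0,0,0]],[[0,0,0],[0,0,0]],[[0,0,0],[0,0,0]]]'
python3 - <<'E'
from h import *
o=monitor.get_obs();print(o["tcp_pos"],o["contact_force"]); M=Ro.from_rotvec(o["orientation"]).as_matrix(); print(M.round(4).tolist()); S=np.diag([-1,1,-1])
toF=lambda X:((X-o["tcp_pos"])@M)@S
ims=[]
for n,k,c0 in(("scene","s3",(.08,0,.01)),("side","d3",(.08,0,.01))):
    im,d,p=shot(n,k); P=cloud(p,d); F=toF(P.reshape(-1,3)).reshape(P.shape)
    m=(d>0)&(np.abs(F[...,0]-.1)<.028)&(np.abs(F[...,1])<.025)&(P[...,2]>.083)&(P[...,2]<.095);Q=F[m]
    print(n,"shaft",m.sum(),np.percentile(Q,[3,50,97],axis=0).round(4).tolist())
    m=(d>0)&(F[...,0]>.05)&(F[...,0]<.07)&(np.abs(F[...,1])<.012)&(np.abs(F[...,2]-.0048)<.01);Q=F[m]
    print(n,"shank",m.sum(),np.percentile(Q,[3,50,97],axis=0).round(4).tolist())
    u,v=map(int,proj(p,o["tcp_pos"]+M@S@np.array(c0))); s=28
    ims.append(cv2.resize(im[v-s:v+s,u-s:u+s],(400,400),interpolation=cv2.INTER_CUBIC))
    # projections of shank centreline and predicted
    print([proj(p,o["tcp_pos"]+M@S@np.array([x,0,.0048])) for x in(.05,.0735)],u,v)
cv2.imwrite("pics/c3.png",np.hstack(ims)[:,:,::-1])
E
```

```text
clock: 5.0
tcp_pos: [0.4894, 0.2287, 0.0708]
orientation: [-0.519, -3.098, 0.0]
contact_force: [-0.5, 0.7, -2.3]
grip_width: 0.0128
gripper_force: 58.9
clock: 5.3
tcp_pos: [0.4969, 0.2265, 0.0713]
orientation: [0.519, 3.097, 0.002]
contact_force: [0.5, -0.1, -2.3]
grip_width: 0.0128
gripper_force: 58.9
[0.49690351 0.22645127 0.07129039] [ 0.52372816 -0.12318895 -2.29997852]
[[-0.9454, 0.326, 0.0015], [0.326, 0.9454, 0.0008], [-0.0012, 0.0012, -1.0]]
scene shaft 116 [[0.0876, -0.0114, 0.0122], [0.1002, 0.0008, 0.0154], [0.1125, 0.012, 0.019]]
scene shank 43 [[0.0505, -0.0026, 0.0008], [0.059, 0.0033, 0.0088], [0.069, 0.007, 0.0122]]
[(np.float64(342.21718012691866), np.float64(289.0624919998511)), (np.float64(332.54230624969256), np.float64(291.14265829359215))] 330 290
side shaft 57 [[0.0888, -0.0165, 0.0123], [0.1023, -0.0032, 0.0142], [0.1144, 0.0099, 0.017]]
side shank 32 [[0.0517, -0.0072, -0.0004], [0.0599, -0.0041, 0.006], [0.0689, 0.0044, 0.0108]]
[(np.float64(283.9955849891905), np.float64(146.74839186365125)), (np.float64(291.84894567086707), np.float64(148.1774130721119))] 294 147
```

View pics/c3.png

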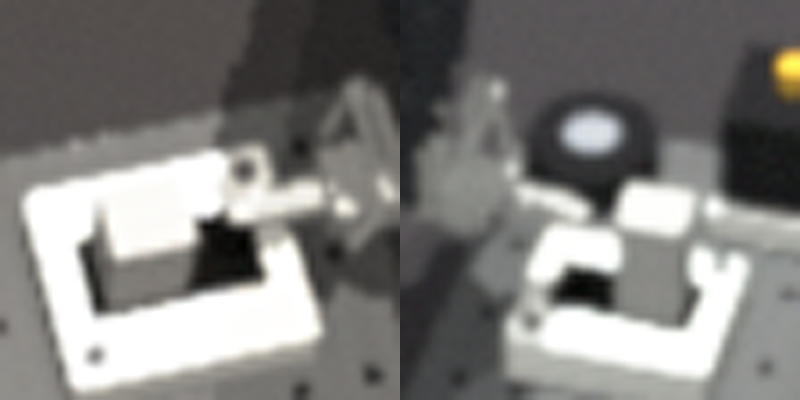

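Both views show the nose about 14 mm short of the shaft, at scene crop (235,205), with the shaft about 1–2 mm to −y of the pin's axis. I correct and approach slowly.

```bash
python3 -m crank '[[[-0.3,-0.12,0.1],[0,0,0]],[[-0.3,0,0],[0,0,0]],[[-0.3,0,0],[0,0,0]],[[0,0,0],[0,0,0]]]'
python3 -m crank '[[[-0.15,0,0],[0,0,0]],[[-0.15,0,0],[0,0,0]],[[-0.15,0,0],[0,0,0]],[[0,0,0],[0,0,0]]]'
python3 -m crank '[[[-0.15,0,0],[0,0,0]],[[-0.15,0,0],[0,0,0]],[[0,0,0],[0,0,0]]]'
```

```text
clock: 5.8
tcp_pos: [0.5047, 0.2221, 0.0693]
orientation: [0.518, 3.098, 0.0]
contact_force: [0.3, 0.1, -3.1]
grip_width: 0.013
gripper_force: 58.9
clock: 6.2
tcp_pos: [0.5087, 0.2208, 0.0693]
orientation: [0.518, 3.099, 0.0]
contact_force: [-1.2, -0.1, -2.3]
grip_width: 0.0131
gripper_force: 58.9
clock: 6.5
tcp_pos: [0.5115, 0.2198, 0.0693]
orientation: [0.518, 3.098, 0.0]
contact_force: [-0.2, -0.5, -2.3]
grip_width: 0.0133
gripper_force: 58.9
```

```bash
python3 -m crank '[[[0,0,-0.08],[0,0,0]],[[-0.15,0,0],[0,0,0]],[[0,0,0],[0,0,0]]]'
python3 -m crank '[[[-0.15,0,0],[0,0,0]],[[-0.15,0,0],[0,0,0]],[[0,0,0],[0,0,0]]]'
```

```text
clock: 6.8
tcp_pos: [0.513, 0.2194, 0.0702]
orientation: [0.517, 3.098, 0.0]
contact_force: [-0.6, -0.1, -2.5]
grip_width: 0.0129
gripper_force: 58.9
clock: 7.1
tcp_pos: [0.5158, 0.2184, 0.0701]
orientation: [0.518, 3.098, 0.0]
contact_force: [-0.0, -0.4, -1.2]
grip_width: 0.0127
gripper_force: 58.9
```

```bash
python3 -m crank '[[[-0.15,0,0],[0,0,0]],[[-0.15,0,0],[0,0,0]],[[0,0,0],[0,0,0]]]'
python3 -m crank '[[[-0.15,0,0],[0,0,0]],[[-0.15,0,0],[0,0,0]],[[0,0,0],[0,0,0]]]'
python3 -c "
from h import *
shot('scene','s4');shot('side','d4')"
```

```text
clock: 7.4
tcp_pos: [0.5186, 0.2174, 0.0701]
orientation: [0.518, 3.098, 0.0]
contact_force: [0.3, -0.9, -2.2]
grip_width: 0.013
gripper_force: 58.9
clock: 7.7
tcp_pos: [0.5215, 0.2164, 0.0701]
orientation: [0.518, 3.098, 0.0]
contact_force: [0.2, 0.5, -2.9]
grip_width: 0.0132
gripper_force: 58.9
```

```bash
python3 -m crank '[[[-0.15,0,0],[0,0,0]],[[-0.15,0,0],[0,0,0]],[[-0.15,0,0],[0,0,0]],[[0,0,0],[0,0,0]]]'
python3 -m crank '[[[-0.15,0,0],[0,0,0]],[[-0.15,0,0],[0,0,0]],[[-0.15,0,0],[0,0,0]],[[0,0,0],[0,0,0]]]'
python3 -m crank '[[[-0.15,0,0],[0,0,0]],[[-0.15,0,0],[0,0,0]],[[0,0,0],[0,0,0]]]'
```

```text
clock: 8.2
tcp_pos: [0.5258, 0.2149, 0.0701]
orientation: [0.518, 3.098, 0.0]
contact_force: [0.0, 0.1, -3.0]
grip_width: 0.0126
gripper_force: 58.9
clock: 8.6
tcp_pos: [0.53, 0.2135, 0.0701]
orientation: [0.518, 3.098, 0.0]
contact_force: [-0.5, -0.3, -2.8]
grip_width: 0.0131
gripper_force: 58.9
clock: 8.9
tcp_pos: [0.5328, 0.2125, 0.0701]
orientation: [0.518, 3.098, 0.0]
contact_force: [-0.3, -0.3, -3.6]
grip_width: 0.0131
gripper_force: 58.9
```

```bash
python3 -m crank '[[[-0.15,0,0],[0,0,0]],[[-0.15,0,0],[0,0,0]],[[0,0,0],[0,0,0]]]'
python3 -m crank '[[[-0.1,0,0],[0,0,0]],[[-0.1,0,0],[0,0,0]],[[0,0,0],[0,0,0]]]'
python3 - <<'E'
from h import *
o=monitor.get_obs(); M=Ro.from_rotvec(o["orientation"]).as_matrix(); S=np.diag([-1,1,-1]); ims=[]
for n,k in(("scene","s5"),("side","d5")):
    im,d,p=shot(n,k); u,v=map(int,proj(p,o["tcp_pos"]+M@S@np.array([.05,0,.01]))); s=28
    ims.append(cv2.resize(im[v-s:v+s,u-s:u+s],(400,400),interpolation=cv2.INTER_CUBIC))
cv2.imwrite("pics/c4.png",np.hstack(ims)[:,:,::-1])
E
```

```text
clock: 9.2
tcp_pos: [0.5357, 0.2115, 0.0701]
orientation: [0.518, 3.098, 0.0]
contact_force: [-0.1, 0.4, -2.9]
grip_width: 0.013
gripper_force: 58.9
clock: 9.5
tcp_pos: [0.5374, 0.211, 0.0701]
orientation: [0.518, 3.099, 0.0]
contact_force: [0.3, 0.6, -2.8]
grip_width: 0.013
gripper_force: 58.9
```

View pics/c4.png

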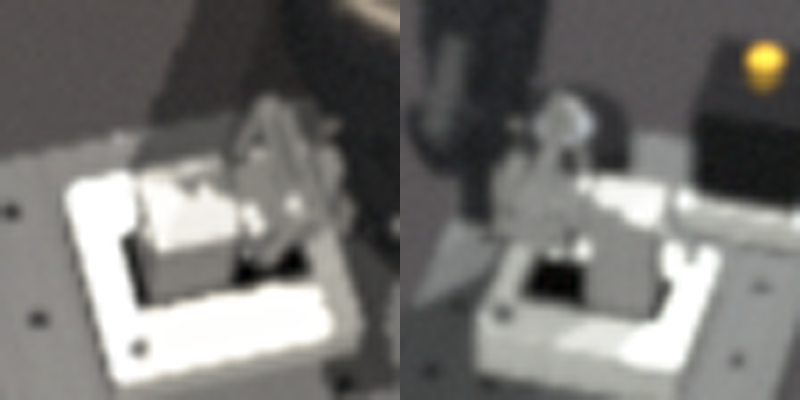

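The nose is in the hole: the head's front is a few mm from the shaft face, at scene crop (240,215). I continue in 1 mm steps to feel for the shoulder.

```bash
for i in 1; do python3 -m crank '[[[-0.1,0,0],[0,0,0]],[[-0.1,0,0],[0,0,0]],[[0,0,0],[0,0,0]]]'; done
python3 -m crank '[[[-0.1,0,0],[0,0,0]],[[0,0,0],[0,0,0]]]'
```

```text
clock: 9.9
tcp_pos: [0.5394, 0.2103, 0.0701]
orientation: [0.518, 3.099, 0.0]
contact_force: [0.0, -0.2, -3.3]
grip_width: 0.0128
gripper_force: 58.9
clock: 10.1
tcp_pos: [0.5403, 0.21, 0.0701]
orientation: [0.517, 3.099, 0.0]
contact_force: [-0.6, -0.2, -2.5]
grip_width: 0.013
gripper_force: 58.9
```

```bash
python3 -m crank '[[[-0.1,0,0],[0,0,0]],[[0,0,0],[0,0,0]]]'
```

```text
clock: 10.3
tcp_pos: [0.5403, 0.21, 0.07]
orientation: [-0.516, -3.098, 0.0]
contact_force: [-3.2, 0.2, -1.6]
grip_width: 0.0129
gripper_force: 59.3
```

```bash
python3 -m crank '[[[-0.06,0,0],[0,0,0]],[[0,0,0],[0,0,0]]]'
```

```text
clock: 10.5
tcp_pos: [0.5404, 0.21, 0.07]
orientation: [-0.516, -3.097, 0.001]
contact_force: [-5.2, 1.1, 0.8]
grip_width: 0.0131
gripper_force: 59.5
```

```bash
python3 -m crank '[[[-0.06,0,0],[0,0,0]],[[0,0,0],[0,0,0]]]'
```

```text
clock: 10.7
tcp_pos: [0.5403, 0.21, 0.0699]
orientation: [-0.515, -3.096, 0.001]
contact_force: [-6.7, 0.3, 1.7]
grip_width: 0.0128
gripper_force: 59.7
```

A firm stop where the shoulder was expected. I'll relax, release, and rise clear.

```bash
python3 -m crank '[[[0.12,0,0],[0,0,0]],[[0,0,0],[0,0,0]]]'
python3 -m crank '[[[0,0,0],[0,0,0]],[[0,0,0],[0,0,0]],[[0,0,0],[0,0,0]]]' 4
python3 -m crank '[[[0,0,-1],[0,0,0]],[[0,0,-3],[0,0,0]],[[0,0,-4],[0,0,0]],[[0,0,-3],[0,0,0]],[[0,0,0],[0,0,0]]]'
python3 -m crank '[[[4,0,0],[0,0,0]],[[4,0,0],[0,0,0]],[[0,0,0],[0,0,0]]]' 0
python3 - <<'E'
from h import *
o=monitor.get_obs();print(o["tcp_pos"]); ims=[]
for n,k in(("scene","s6"),("side","d6"),("wrist","w6")):
    im,d,p=shot(n,k); u,v=map(int,proj(p,[.578,.197,.08])); s=28 if n!="wrist" else 70; print(n,u,v)
    ims.append(cv2.resize(im[max(v-s,0):v+s,max(u-s,0):u+s],(266,266),interpolation=cv2.INTER_CUBIC))
cv2.imwrite("pics/c5.png",np.hstack(ims)[:,:,::-1])
E
```

```text
clock: 10.9
tcp_pos: [0.5404, 0.21, 0.0699]
orientation: [-0.516, -3.098, 0.0]
contact_force: [-4.5, 1.7, -1.3]
grip_width: 0.0131
gripper_force: 59.2
clock: 11.2
tcp_pos: [0.5422, 0.2096, 0.0706]
orientation: [0.518, 3.097, 0.001]
contact_force: [1.0, 0.3, -0.5]
grip_width: 0.0404
gripper_force: 0.0
clock: 11.7
tcp_pos: [0.5441, 0.2112, 0.1858]
orientation: [0.516, 3.091, 0.008]
contact_force: [0.1, -0.6, 0.8]
grip_width: 0.04
gripper_force: 0.0
clock: 12.0
tcp_pos: [0.4605, 0.2378, 0.1802]
orientation: [-0.507, -3.098, 0.001]
contact_force: [0.1, 0.3, -1.6]
grip_width: 0.0002
gripper_force: 0.0
[0.46051481 0.23779952 0.18016557]
scene 327 291
side 296 148
wrist 278 342
```

View pics/c5.png

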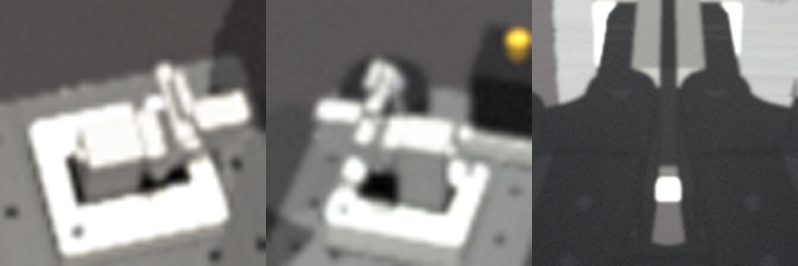

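Pin released and resting in the hole with the loop still open. I measure handle, shaft, bar and nose from depth to confirm it's home and place the loop.

```bash
python3 - <<'E'
from h import *
ex=np.array([.9457,-.325,0]); ey=np.array([.325,.9457,0]); O=np.array([.5404,.21,0])
for n in("s6","d6","w6"):
    im,d,p=load(n); P=cloud(p,d)-O; F=np.stack([P@ex,P@ey,P[...,2]],-1); near=(d>0)&(np.abs(F[...,1])<.03)
    print(n)
    def rep(t,m):
        m=near&m
        if m.sum()>2: print(" ",t,m.sum(),np.percentile(F[m],[3,50,97],axis=0).round(4).tolist())
    rep("handle top",(np.abs(F[...,2]-.097)<.004)&(F[...,0]>-.03)&(F[...,0]<.02)&(np.abs(F[...,1])<.012))
    rep("shaft top",(np.abs(F[...,2]-.087)<.004)&(F[...,0]>.035)&(F[...,0]<.09)&(np.abs(F[...,1])<.016))
    rep("bar/tab",(F[...,2]>.107)&(F[...,2]<.135)&(F[...,0]>.01)&(F[...,0]<.045))
    rep("head",(F[...,2]>.07)&(F[...,2]<.088)&(F[...,0]>.015)&(F[...,0]<.045)&(np.abs(F[...,1])<.015))
    rep("nose",(F[...,2]>.06)&(F[...,2]<.082)&(F[...,0]>.072)&(F[...,0]<.09)&(np.abs(F[...,1])<.01))
    print(proj(p,O+ex*.02+np.array([0,0,.114])))
E
```

```text
s6
  handle top 31 [[-0.0105, -0.0025, 0.0931], [-0.0002, 0.0037, 0.094], [0.0109, 0.0096, 0.0966]]
  shaft top 129 [[0.0364, -0.0103, 0.0834], [0.0523, 0.002, 0.0867], [0.0663, 0.0127, 0.0897]]
  bar/tab 80 [[0.0197, -0.0156, 0.1109], [0.0243, 0.004, 0.1176], [0.0278, 0.0212, 0.1279]]
  head 105 [[0.0178, -0.0098, 0.0744], [0.0331, 0.0047, 0.0838], [0.044, 0.0143, 0.0873]]
(np.float64(336.8713807071875), np.float64(283.70240663151236))
d6
  handle top 9 [[-0.0071, -0.0087, 0.093], [0.006, 0.0002, 0.0933], [0.0128, 0.0043, 0.0939]]
  shaft top 68 [[0.037, -0.0154, 0.0834], [0.0542, -0.0027, 0.0857], [0.0686, 0.0121, 0.0884]]
  bar/tab 46 [[0.0215, -0.0214, 0.1089], [0.026, -0.0053, 0.1157], [0.0303, 0.0146, 0.1252]]
  head 74 [[0.0163, -0.0139, 0.0717], [0.0321, -0.0066, 0.0816], [0.0436, 0.0098, 0.0867]]
(np.float64(289.2456456292595), np.float64(137.8414180032212))
w6
  shaft top 60 [[0.0639, -0.0042, 0.0853], [0.0665, 0.0004, 0.0863], [0.0689, 0.005, 0.0874]]
  bar/tab 125 [[0.0212, -0.0029, 0.1171], [0.0231, 0.0006, 0.1247], [0.0258, 0.0034, 0.1265]]
(np.float64(279.1479128497611), np.float64(352.2776754819596))
```

The depth leaves up to about 2 mm of doubt about being home. I'll test it by gently pushing the rear of the handle with closed fingers at axis height.

```bash
python3 -m crank '[[[0,0,3],[0,0,0]],[[0,0,3],[0,0,0]],[[0,0,3],[0,0,0]],[[0,0,2],[0,0,0]],[[0,0,0],[0,0,0]]]'
python3 -m crank '[[[-1.3,0,0],[0,0,0]],[[-1.3,0,0],[0,0,0]],[[-1.2,0,0],[0,0,0]],[[-1,0,0],[0,0,0]],[[0,0,0],[0,0,0]]]'
python3 -m crank '[[[-0.3,0,0],[0,0,0]],[[-0.2,0,0],[0,0,0]],[[0,0,0],[0,0,0]]]'
```

```text
clock: 12.65
tcp_pos: [0.4649, 0.2339, 0.0674]
orientation: [-0.519, -3.095, 0.005]
contact_force: [-0.6, -0.0, 0.1]
grip_width: -0.0
gripper_force: 0.0
clock: 13.15
tcp_pos: [0.5132, 0.2191, 0.0707]
orientation: [0.521, 3.096, 0.001]
contact_force: [-0.1, -0.4, 0.8]
grip_width: -0.0001
gripper_force: 0.0
clock: 13.45
tcp_pos: [0.5154, 0.2186, 0.0701]
orientation: [-0.517, -3.099, -0.0]
contact_force: [0.1, 0.5, 0.4]
grip_width: 0.0002
gripper_force: 0.0
```

```bash
python3 -m crank '[[[-0.2,0,0],[0,0,0]],[[-0.1,0,0],[0,0,0]],[[0,0,0],[0,0,0]]]'
```

```text
clock: 13.75
tcp_pos: [0.518, 0.2177, 0.07]
orientation: [-0.517, -3.098, 0.0]
contact_force: [-1.3, 1.0, 0.3]
grip_width: -0.0001
gripper_force: 0.6
```

```bash
python3 -m crank '[[[-0.1,0,0],[0,0,0]],[[0,0,0],[0,0,0]]]'; python3 -m crank '[[[-0.06,0,0],[0,0,0]],[[0,0,0],[0,0,0]]]'
```

```text
clock: 13.95
tcp_pos: [0.5181, 0.2177, 0.07]
orientation: [-0.516, -3.097, 0.0]
contact_force: [-5.1, 1.4, 1.7]
grip_width: -0.0001
gripper_force: 2.5
clock: 14.15
tcp_pos: [0.5181, 0.2178, 0.0699]
orientation: [-0.515, -3.097, 0.001]
contact_force: [-6.7, 1.9, 2.1]
grip_width: 0.0001
gripper_force: 3.4
```

```bash
python3 -m crank '[[[-0.1,0,0],[0,0,0]],[[0,0,0],[0,0,0]]]'
```

```text
clock: 14.35
tcp_pos: [0.5182, 0.2178, 0.0698]
orientation: [-0.514, -3.095, 0.001]
contact_force: [-9.0, 2.5, 4.2]
grip_width: 0.0001
gripper_force: 4.7
```

It stopped at the same place, within 0.2 mm of where the handle should be, so the pin is home. Now the loop: back off, rise behind the tab, then follow its arc.

```bash
python3 -m crank '[[[1,0,0],[0,0,0]],[[0.5,0,-1.5],[0,0,0]],[[0,0,-2],[0,0,0]],[[0,0,-1.5],[0,0,0]],[[0,0,0],[0,0,0]]]'
python3 - <<'E'
from h import *
o=monitor.get_obs(); P=o["tcp_pos"]-np.array([.5404,.21,0]); print(P@[.9457,-.325,0],P@[.325,.9457,0],P[2],Ro.from_rotvec(o["orientation"]).as_matrix().round(3).tolist())
E
```

```text
clock: 14.85
tcp_pos: [0.5087, 0.2223, 0.1232]
orientation: [0.517, 3.094, 0.005]
contact_force: [0.4, -0.2, -1.4]
grip_width: -0.0001
gripper_force: 0.0
-0.033982980057000935 0.001290016344027382 0.12315518413917195 [[-0.946, 0.325, 0.005], [0.325, 0.946, 0.002], [-0.004, 0.004, -1.0]]
```

```bash
python3 -m crank '[[[-2,-0.1,0.1],[0,0,0]],[[-1.6,0,0],[0,0,0]],[[-1,0,0],[0,0,0]],[[-0.8,0,0],[0,0,0]],[[0,0,0],[0,0,0]]]'
python3 -m crank '[[[-0.8,0,0],[0,0,0]],[[-0.8,0,0.1],[0,0,0]],[[-0.8,0,0.4],[0,0,0]],[[0,0,0],[0,0,0]]]'
python3 - <<'E'
from h import *
o=monitor.get_obs(); P=o["tcp_pos"]-np.array([.5404,.21,0]); print(P@[.9457,-.325,0],P@[.325,.9457,0],P[2])
E
```

```text
clock: 15.35
tcp_pos: [0.5582, 0.2024, 0.1187]
orientation: [-0.52, -3.098, 0.0]
contact_force: [-0.8, 0.2, -0.5]
grip_width: 0.0004
gripper_force: 0.1
clock: 15.75
tcp_pos: [0.5811, 0.1944, 0.1135]
orientation: [0.519, 3.098, -0.0]
contact_force: [-0.5, 0.2, 1.1]
grip_width: 0.0
gripper_force: 0.2
0.043582891413353246 -0.00150280748329539 0.11354641665121379
```

```bash
python3 -m crank '[[[-0.5,0.1,-0.2],[0,0,0]],[[-0.5,0,0.4],[0,0,0]],[[-0.5,0,0.4],[0,0,0]],[[-0.4,0,0.5],[0,0,0]],[[-0.3,0,0.5],[0,0,0]]]'
python3 -m crank '[[[0,0,0],[0,0,0]]]'
python3 - <<'E'
from h import *
o=monitor.get_obs(); P=o["tcp_pos"]-np.array([.5404,.21,0]); print(P@[.9457,-.325,0],P@[.325,.9457,0],P[2])
im,d,p=shot("side","d7"); im2,d2,p2=shot("scene","s7"); ims=[]
for a,q in((im2,p2),(im,p)):
    u,v=map(int,proj(q,[.59,.195,.085])); ims.append(cv2.resize(a[v-30:v+30,u-30:u+30],(400,400),interpolation=cv2.INTER_CUBIC))
cv2.imwrite("pics/c7.png",np.hstack(ims)[:,:,::-1])
E
```

```text
clock: 16.25
tcp_pos: [0.6018, 0.1888, 0.0977]
orientation: [0.518, 3.098, 0.0]
contact_force: [0.0, -0.0, 1.5]
grip_width: -0.0
gripper_force: 0.7
clock: 16.35
tcp_pos: [0.6015, 0.1885, 0.0972]
orientation: [-0.518, -3.098, 0.001]
contact_force: [0.7, -0.3, 1.5]
grip_width: -0.0001
gripper_force: 0.6
0.06475327826409737 -0.0004444717278295073 0.0972424779341433
```

View pics/c7.png

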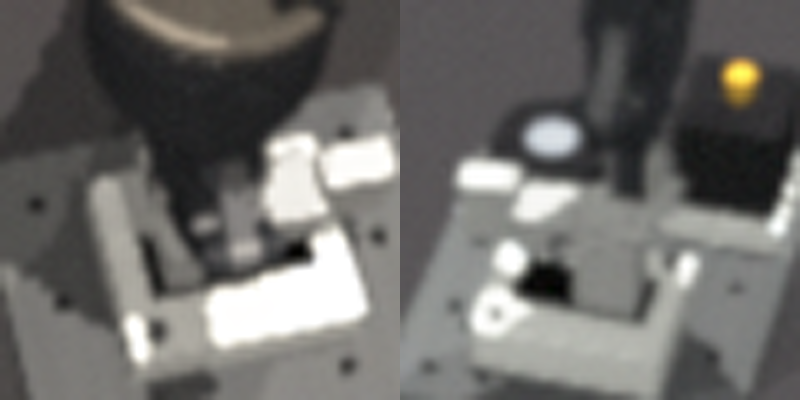

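The finger is above the shaft end with about 1.5 N upward, so it's holding the loop against its spring. I slide forward over the tab, then go down.

```bash
python3 -m crank '[[[-0.6,0,0],[0,0,0]],[[-0.6,0,0],[0,0,0]],[[-0.6,0,0],[0,0,0]],[[-0.4,0,0],[0,0,0]],[[0,0,0],[0,0,0]]]'
python3 -m crank '[[[0,0,0.4],[0,0,0]],[[0,0,0.4],[0,0,0]],[[0,0,0.3],[0,0,0]],[[0,0,0],[0,0,0]]]'
python3 - <<'E'
from h import *
o=monitor.get_obs(); P=o["tcp_pos"]-np.array([.5404,.21,0]); print(P@[.9457,-.325,0],P@[.325,.9457,0],P[2])
E
```

```text
clock: 16.95
tcp_pos: [0.6229, 0.1814, 0.0982]
orientation: [0.519, 3.098, 0.0]
contact_force: [1.0, -0.8, 1.1]
grip_width: -0.0003
gripper_force: 0.4
clock: 17.35
tcp_pos: [0.6214, 0.182, 0.0864]
orientation: [-0.517, -3.098, 0.001]
contact_force: [0.4, -0.1, -0.1]
grip_width: 0.0
gripper_force: 0.2
0.08573238020074282 -0.0001890561978444937 0.08639337702037504
```

```bash
python3 -m crank '[[[0,0,0.25],[0,0,0]],[[0,0,0.25],[0,0,0]],[[0,0,0],[0,0,0]]]'; python3 -m crank '[[[0,0,0.2],[0,0,0]],[[0,0,0.2],[0,0,0]],[[0,0,0],[0,0,0]]]'
```

```text
clock: 17.65
tcp_pos: [0.6225, 0.1818, 0.0822]
orientation: [0.517, 3.098, 0.0]
contact_force: [1.6, -0.5, 2.2]
grip_width: -0.0
gripper_force: 0.8
clock: 17.95
tcp_pos: [0.6232, 0.1816, 0.0786]
orientation: [0.518, 3.096, 0.001]
contact_force: [2.3, -0.5, 1.5]
grip_width: -0.0001
gripper_force: 1.6
```

```bash
python3 -m crank '[[[0,0,0.15],[0,0,0]],[[0,0,0],[0,0,0]]]'; python3 -m crank '[[[0,0,0.15],[0,0,0]],[[0,0,0],[0,0,0]]]'
```

```text
clock: 18.15
tcp_pos: [0.6226, 0.1817, 0.0768]
orientation: [0.518, 3.098, 0.0]
contact_force: [2.2, -1.6, 2.6]
grip_width: 0.0
gripper_force: 2.2
clock: 18.35
tcp_pos: [0.6216, 0.1819, 0.0747]
orientation: [-0.517, -3.098, 0.0]
contact_force: [2.1, -0.5, 1.7]
grip_width: -0.0001
gripper_force: 1.2
```

```bash
python3 -m crank '[[[0,0,0.12],[0,0,0]],[[0,0,0],[0,0,0]]]'; python3 -m crank '[[[0,0,0.12],[0,0,0]],[[0,0,0],[0,0,0]]]'
```

```text
clock: 18.55
tcp_pos: [0.6211, 0.182, 0.0731]
orientation: [-0.516, -3.097, 0.001]
contact_force: [1.6, 0.2, 0.6]
grip_width: -0.0
gripper_force: 0.8
clock: 18.75
tcp_pos: [0.6212, 0.182, 0.0722]
orientation: [-0.517, -3.097, 0.001]
contact_force: [-0.1, 0.3, 1.5]
grip_width: -0.0001
gripper_force: 0.4
```

```bash
python3 -m crank '[[[0,0,0.12],[0,0,0]],[[0,0,0],[0,0,0]]]'
```

```text
clock: 18.95
tcp_pos: [0.6214, 0.182, 0.0711]
orientation: [-0.517, -3.098, 0.0]
contact_force: [-0.1, 0.0, 1.5]
grip_width: -0.0003
gripper_force: 0.3
```

```bash
python3 -m crank '[[[0,0,0.15],[0,0,0]],[[0,0,0.15],[0,0,0]],[[0,0,0],[0,0,0]]]'
```

```text
clock: 19.25
tcp_pos: [0.6217, 0.182, 0.0682]
orientation: [-0.517, -3.098, 0.0]
contact_force: [-0.1, 0.0, 0.6]
grip_width: 0.0002
gripper_force: 0.3
```

```bash
python3 -m crank '[[[0,0,-0.5],[0,0,0]],[[0,0,-0.5],[0,0,0]],[[0,0,-2],[0,0,0]],[[0,0,-3],[0,0,0]],[[0,0,-4],[0,0,0]]]'
python3 -m crank '[[[4,0,-2],[0,0,0]],[[4,0,0],[0,0,0]],[[4,0,0],[0,0,0]],[[0,0,0],[0,0,0]]]'
python3 - <<'E'
from h import *
ex=np.array([.9457,-.325,0]); ey=np.array([.325,.9457,0]); O=np.array([.5404,.21,0]); ims=[]
for n,k in(("scene","s8"),("side","d8")):
    im,d,p=shot(n,k); P=cloud(p,d)-O; F=np.stack([P@ex,P@ey,P[...,2]],-1)
    u,v=map(int,proj(p,[.59,.195,.075])); ims.append(cv2.resize(im[v-26:v+26,u-26:u+26],(400,400),interpolation=cv2.INTER_CUBIC))
    for t,m in(("open bar",(F[...,2]>.1)&(F[...,2]<.135)&(np.abs(F[...,0]-.035)<.06)),("beyond",(F[...,2]>.045)&(F[...,2]<.1)&(F[...,0]>.070)&(F[...,0]<.1))):
        m&=(np.abs(F[...,1])<.03)&(d>0)
        print(n,t,m.sum(),np.percentile(F[m],[5,50,95],axis=0).round(4).tolist() if m.sum() else"")
cv2.imwrite("pics/c8.png",np.hstack(ims)[:,:,::-1])
E
```

```text
clock: 19.75
tcp_pos: [0.6209, 0.1814, 0.1684]
orientation: [-0.517, -3.096, 0.002]
contact_force: [0.1, 0.6, 0.5]
grip_width: -0.0001
gripper_force: 0.0
clock: 20.15
tcp_pos: [0.5035, 0.2236, 0.1893]
orientation: [-0.507, -3.099, -0.0]
contact_force: [-0.3, -0.3, 0.4]
grip_width: 0.0001
gripper_force: 0.0
scene open bar 0 
scene beyond 89 [[0.071, -0.0124, 0.0706], [0.076, 0.003, 0.074], [0.0856, 0.0188, 0.0774]]
side open bar 0 
side beyond 57 [[0.0714, -0.0212, 0.0693], [0.0778, -0.0043, 0.0731], [0.0875, 0.0117, 0.0766]]
```

View pics/c8.png

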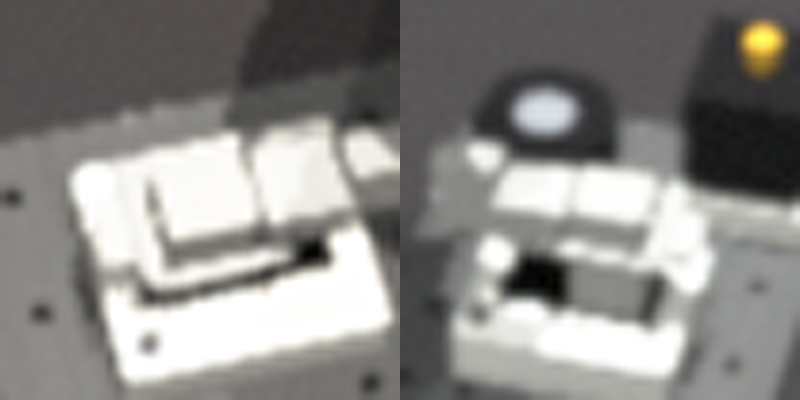

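The loop lies along the pin with its bar beyond the shaft, at scene crop (115,215), and stays down with nothing holding it. It's latched and the head bears on the shaft.

```bash
python3 -c "
from h import *
print(r.hand_in())"
```

```text
the job is handed in; nothing more can be done
None
```

The job is handed in at about 20 s: the pin is home against the shoulder, released, and the loop is latched under its nose, judged from the force feel and the final images.

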